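# Level the coffee drip stand and hold it pressed

## Robot

A 6-joint arm with a two-finger parallel gripper is mounted at the origin on the work surface. World frame = base frame: x ahead of the robot, y to its left, z up, the work surface at z = 0. Lengths are in m, angles in rad, forces in N, time in s.
With the tool pointing down it reaches from about 0.25 to 0.85 m from the base axis. Payload 12.5 kg.
Tool frame: the origin (TCP) lies at the very end of the fingers, on their centre line; the grasp point (between the pads) lies 19 mm behind it (bot.hold_point_z is the distance from the TCP to the grasp point, in m); z points along the fingers, y is the line along which they close (so a half turn about z gives the same grasp; the last joint's range is limited). The gripper opens to 93 mm and grips with 3 to 60 N. Pads are 15 mm wide; open, the fingers measure 128 mm over their backs; the gripper's body (75 mm by 188 mm) begins 65 mm behind the grasp point.
Start: joints at [1.23, 0.351, 1.652, -0, 1.139, -0.085], TCP at [0.139, 0.532, 0.219] pointing down, gripper open.
Joint ranges: [-2.75, 2.75], [-0.79, 2.1], [0.01, 2.65], [-1.57, 4.71], [0.07, 3.14], [-2.87, 2.87]. Speed limits (rad/s): [2.22, 2.22, 2.79, 3.14, 3.14, 3.14].

## Interface

Orientations are given as a 3x3 rotation matrix whose columns are the frame's x, y, z axes.
In Python, from cell import bot gives the robot as it stands.
- The arm moves only by the tool move_arm, never from a script. Its arguments are lists of equal length, an entry for each row: "twist": the turn, a rotation vector about the world's x, y, z in degrees, a list of three; "travel": the shift along the world's x, y, z in m, a list of three; "claw": the opening, from 0 (shut) to 1 (fully open). In form: {"twist": [[ax, ay, az], ...], "travel": [[dx, dy, dz], ...], "claw": [claw, ...]}. A call has 1 to 10 rows; each row is the pose to reach, as a shift and turn from the pose commanded when the call began; what a row does not reach only later rows make up. A row lasts 1/12 s, in which the tool goes at most 41.7 mm and 7.16 degrees, less where a joint would pass 70% of its speed; a pose out of reach is approached as far as the arm can. A call with a gripper value outside its range is refused whole. The fingers move at their own pace and stop on an object; "squeeze" is the grip in N (left out, the last holds). Time passes only in rows, so rows that repeat a pose let the fingers close. It gives the time, the measured TCP pose, the force, the opening and the grip force at its end, in the units of the state.
- bot.state(): the state, without advancing time (a new reading comes with each control period).
- bot.get_image(name): name is "side" or "top" or "wrist"; returns a dict with "frame" (420x560x3 uint8, red, green, blue), "K" (3x3 intrinsics, pixels), "R" (3x3) and "t" (3): a world point X has camera coordinates R X + t; the wrist camera has in their place "mount" (4x4, takes a point from camera to tool coordinates, whose origin is the TCP and whose axes are the flange's). Camera axes: x right, y down, z forward; pixel columns grow to the right and rows downward; lengths in m; the calibration is good to about 2 mm. The wrist camera is an equidistant fisheye: a pixel r from the principal point sees the ray r / f radians off the axis. A picture is of the moment at which its call begins: read the wrist's pose just before it. There is no depth.
- bot.hand_in(): hands the job in; it is judged then, once.
The state is a dict: "clock": time; "qpos": joint angles; "qd": joint speeds; "joint_torque": joint torques, N m; "eef_pos": TCP position; "tool_rot": TCP orientation; "ft_force": force on the tool from outside, world axes, zero at the start; "moment": the same for the moment, N m; "gripper_width": opening from 0.0 (shut) to 1.0 (fully open); "grasp_force": force on a finger pad.
Only numpy, scipy, OpenCV 4.12 (cv2) and the standard library are available. Lean on these libraries where they do the work, as an engineer would, in place of code of your own. Each camera call takes 0.05 s, during which the arm holds its last target. There are 200 camera calls.

## Task

Slide the drip stand's platform along its rails until the ring mark engraved on it lies under the fixed tip of the glass dripper. Then press the platform's sprung levelling knob well down so that the platform seats on its foot, turn the knob until the bubble rests between the two lines of the built-in spirit level, and finish while still holding the knob pressed down, without letting go. Leave the other things on the sideboard undisturbed.

Things in the scene. Friction and masses are not known exactly. Their poses are not given: they have to be found in the camera images.
- stand: Fixed drip-stand base: wooden board 150 (x) by 420 (y) by 18 mm thick with two steel rails along its y axis, on which a carriage with a steel platform slides. Origin: centre of its underside, on the sideboard. z up. Its yaw varies by 0.25 rad either way.
- carriage (a joint): Platform's place (m) along the stand's y axis, -0.07 to 0.07, 0 centred, grows towards the stand's +y (the knob's end). Starts 0.04 to 0.065 and must go 20 to 90 mm towards -y. Sliding takes about 4 N; it stays where left. Slide it by holding the knob, without pressing or turning it, and moving the hand straight along the stand's y.
- mark (a point): Centre of the engraved black ring (16 mm across, with a dot) on the steel platform's top, on its centre line, 160 mm from the knob's axis towards the stand's -y. The platform is 120 mm (stand x) by 260 mm (stand y), 10 mm thick, its top about 56 mm above the sideboard. Axes as the platform's.
- drip_tip (a point): Fixed pointed steel tip of the glass dripper, 85 mm above the sideboard, 30 mm above the platform, always over the mark's line of travel. Over it hangs a glass cylinder 64 mm in diameter (ring 68 mm), up to 314 mm high, on a 12 mm arm 235 mm above the sideboard that runs towards the stand's -y to a 16 mm rod 340 mm high.
- knob_grip (a point): Middle of the levelling knob's grip, on its upright axis, near the platform's +y end, 107 mm above the sideboard when unpressed. The grip is an upright black bar 46 mm long (point's x), 13 mm thick (y), its top 12 mm above this point, standing on a round skirt 48 mm in diameter whose top is 19 mm below this point. z up.
- cap (a joint): How far the sprung knob is pressed into the platform (m): 0 up, 0.011 fully down. Spring 1200 N/m, about 1 N to start; it springs back when let go. By 3.5 mm (5 N) the platform is seated too; 6 mm (8 N) is a good press. The hand goes down up to 2.2 mm more than this reading, because the platform's end goes down as it seats.
- seat (a joint): Seating of the platform on its levelling foot (rad): 0 = lifted by its spring (not pressed), 0.010 = seated. The knob's end goes down 2.2 mm between the two. The level's reading counts only when seated: unpressed, the bubble stands about 8 mm farther towards the knob.
- knob (a joint): Knob's angle (rad), -0.4 to 2.0, grows clockwise from above; at 0 its bar lies along the stand's x. Starts -0.15 to 0.15. Clockwise raises the platform's knob end (4.4 mm per rad) and moves the bubble towards the knob (16 mm per rad). About 0.1 N m; it stays where left. Levelling takes 0.5 to 1.4 rad clockwise, each time different because the sideboard leans differently.
- bubble (a joint): Position of the bubble in the spirit level (m) along the stand's y, 0 = midway between the two black lines, positive towards the knob, limits +-0.026. The bubble is 14 mm long, the lines stand 20 mm apart. It takes about 0.8 s to settle.
- vial (a point): Middle of the spirit level's clear vial, on the platform's +x side, 70 mm long along the stand's y, 17 mm in diameter; two black lines at +-10 mm and a pale bubble between black end blocks (32 mm above the platform).
- spoon: Bystander: steel dessert spoon, 170 mm, lying beside the stand on the robot's side.
- shaker: Bystander: glass salt shaker with steel top, 44 mm in diameter, 79 mm high, behind the stand. Origin under its centre.
- tumbler: Bystander: open steel coffee tumbler, 68 mm in diameter, 85 mm high, behind the stand. Origin under its centre.
- bottle: Bystander: pastel pink plastic kids' bottle with a white push-button cap, 66 mm in diameter, 178 mm high. Origin under its centre.
- casserole: Bystander: round insulated casserole with a knob lid, 216 mm in diameter, 144 mm high. Origin under its centre.
- coffee_tin: Bystander: steel can, 76 mm in diameter, 120 mm high. Origin under its centre.
- dessert_bowl: Bystander: white ceramic bowl, 120 mm in diameter, 45 mm high. Origin under its centre.

How it is judged:
By the outcome, as a careful person would: the job done as asked, in the order asked, and still so for the second after the job is handed in, while the arm keeps its last pose, push and grip.
It also fails if it takes over 61 s, if anything falls off the work surface, if the arm or the gripper's body presses on something with over 40 N, if the wrist force passes 120 N, or if a joint passes its speed limit or range.

## Working session

There is one attempt and no reset: what is moved stays moved. The work goes in short steps, Python scripts to look and compute and a tool call to move; the robot and the scene stay as the last step left them, time stands still between calls to the robot, and variables do not carry over. Pictures are saved under pics/ and viewed, at most 10 in all, crops included, and the job is handed in when it is done.

Besides the shell and the picture viewer there is one more tool, called after ">>>" by a JSON object that holds its "name" and its "arguments". move_arm: Moves the arm, as the interface text tells. Its arguments: {"type":"object","properties":{"twist":{"type":"array"},"travel":{"type":"array"},"claw":{"type":"array"},"squeeze":{"type":"number"}},"required":["twist","travel","claw"]}

```bash
mkdir -p pics; python3 - <<'E'
from cell import bot
import cv2,pickle,numpy as np
s=bot.state();print(s['clock'],s['eef_pos'],s['tool_rot'],s['gripper_width'],s['ft_force'])
for n in('side','top'):
    im=bot.get_image(n);pickle.dump(im,open(n+'.pkl','wb'))
    print(n,im['K'],im['R'],im['t'])
    cv2.imwrite(f'pics/{n}0.png',cv2.resize(im['frame'][:,:,::-1],(800,600),interpolation=cv2.INTER_CUBIC))
E
```

```text
0.0 [0.13902758 0.531789   0.21811609] [[-9.67469488e-01  2.52987462e-01 -3.66141489e-04]
 [ 2.52987713e-01  9.67468898e-01 -1.07166793e-03]
 [ 8.31119534e-05 -1.12943532e-03 -9.99999359e-01]] 1.0001930571410422 [-0.29727063 -0.75969866 -0.15869047]
side [[530.57555482   0.         287.30808301]
 [  0.         530.57555482 203.93559355]
 [  0.           0.           1.        ]] [[ 0.97262944  0.23157938 -0.01905154]
 [ 0.16303301 -0.73855422 -0.65418492]
 [-0.16556633  0.63317348 -0.75609466]] [-0.52970733 -0.02428523  1.63334098]
top [[385.73752143   0.         276.56875943]
 [  0.         385.73752143 206.47240775]
 [  0.           0.           1.        ]] [[-0.01574639 -0.99987538 -0.00113155]
 [-0.98884634  0.01574031 -0.1481052 ]
 [ 0.14810456 -0.00121319 -0.98897096]] [0.00978906 0.56186196 1.36463995]
```

View pics/side0.png

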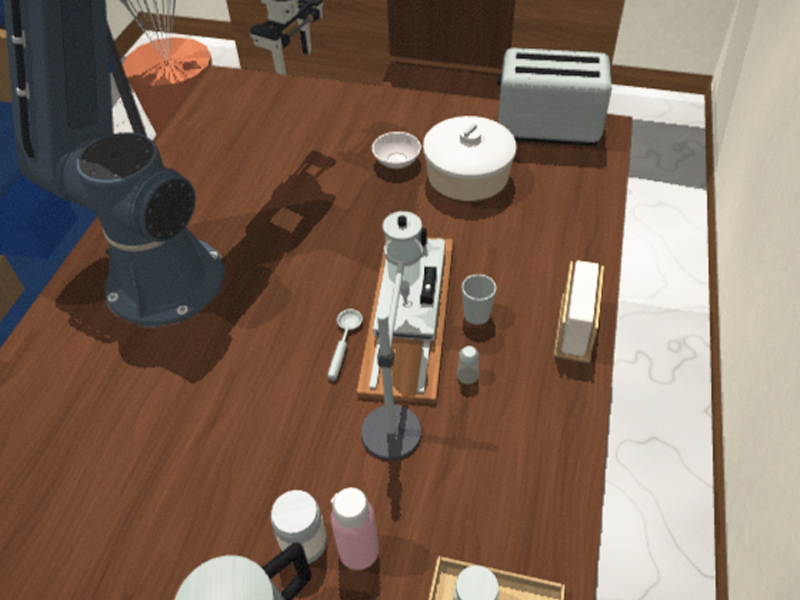

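View pics/top0.png

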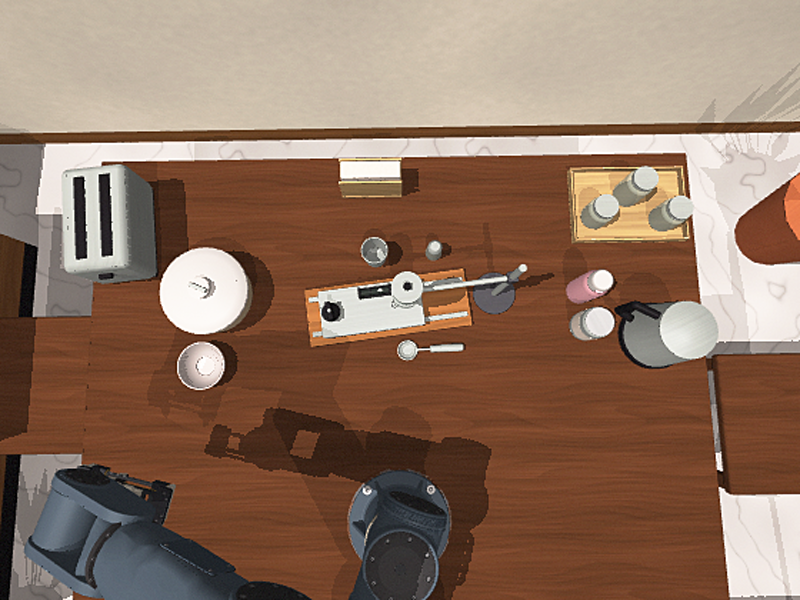

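The side view shows the stand at about (405,320), with the knob hidden behind the dripper. The top view shows the knob at about (331,311), the vial at (375,291), the dripper at (407,288) and the stand's corners at about (305,290) to (471,325).

```bash
python3 - <<'E'
import cv2,pickle,numpy as np
t=pickle.load(open('top.pkl','rb'))['frame'][170:250,205:345,::-1]
s=pickle.load(open('side.pkl','rb'))['frame'][140:290,240:330,::-1]
a=cv2.resize(t,None,fx=5.7,fy=5.7,interpolation=cv2.INTER_CUBIC)
cv2.imwrite('pics/topc.png',a)
cv2.imwrite('pics/sidec.png',cv2.resize(s,None,fx=4,fy=4,interpolation=cv2.INTER_CUBIC))
E
```

```text
(no output)
```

View pics/topc.png

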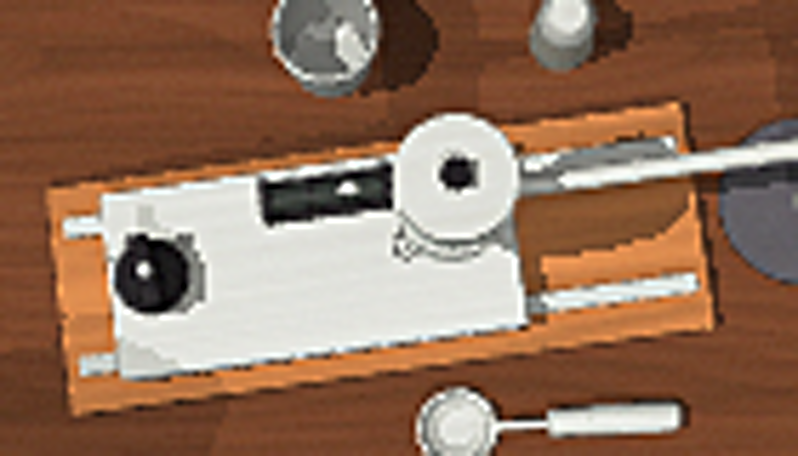

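View pics/sidec.png

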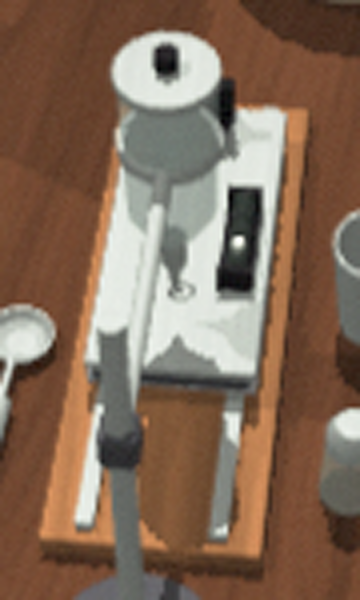

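Top crop: board corners are at about (47,188), (75,414), (714,328) and (684,101). The platform's left corners are (103,195) and (120,378), its lower right is (526,325), the knob is at (153,275) and the lid knob at (457,173). Side crop: the ring mark is at (181,291), the lid knob at (166,60) and the platform's right corners at about (258,380) and (287,110).

```bash
cat > h.py <<'E'
import numpy as np,pickle
from scipy.optimize import least_squares
T=pickle.load(open('top.pkl','rb'));S=pickle.load(open('side.pkl','rb'))
def tp(x,y):return np.array([205+(x+.5)/5.7-.5,170+(y+.5)/5.7-.5])
def sp(x,y):return np.array([240+(x+.5)/4-.5,140+(y+.5)/4-.5])
def proj(c,X):
    p=c['K']@(c['R']@np.asarray(X,float)+c['t']);return p[:2]/p[2]
def onz(c,p,z):
    d=c['R'].T@np.linalg.inv(c['K'])@[p[0],p[1],1];o=-c['R'].T@c['t'];return o+d*(z-o[2])/d[2]
def tri(p,q):
    return least_squares(lambda X:np.r_[proj(T,X)-p,proj(S,X)-q],[.4,0,.1])
def itp(u):return (u-[205,170]+.5)*5.7-.5
def isp(u):return (u-[240,140]+.5)*4-.5
E
python3 - <<'E'
from h import *
c=[(47,188),(75,414),(714,328),(684,101)]
P=[onz(T,tp(*u),.018) for u in c]
loc=np.array([[.075,.21],[-.075,.21],[-.075,-.21],[.075,-.21]])
def w(p,l):
    a=p[2];return p[:2]+np.array([np.cos(a)*l[0]-np.sin(a)*l[1],np.sin(a)*l[0]+np.cos(a)*l[1]])
f=least_squares(lambda p:np.concatenate([w(p,l)-q[:2] for l,q in zip(loc,P)]),[.4,0,.1]);p=f.x
print('stand',p,'res mm',f.fun*1000)
a=p[2];R=np.array([[np.cos(a),-np.sin(a)],[np.sin(a),np.cos(a)]])
L=lambda X:R.T@(np.asarray(X)[:2]-p[:2])
for n,u in dict(pl1=(103,195),pl2=(120,378),pl3=(526,325)).items():print(n,L(onz(T,tp(*u),.056)))
k=onz(T,tp(153,275),.10);print('knob',k,L(k))
m=onz(S,sp(181,291),.056);print('mark',m,L(m))
r=tri(tp(457,173),sp(166,60));print('lid',r.x,L(r.x),r.fun)
tip=np.r_[r.x[:2],.085];print('tip proj side',isp(proj(S,tip)),'top',itp(proj(T,tip)))
for z in(.085,.107,.119):
  kw=np.r_[w(p,[0,L(m)[1]+.16]),z];print(kw,itp(proj(T,kw)),isp(proj(S,kw)))
E
```

```text
stand [0.53531884 0.02048845 0.11913179] res mm [ 0.88605669  0.53005972 -0.82554223  1.95759857  0.24681423 -3.03006097
 -0.30732869  0.54240269]
pl1 [0.0579171  0.16936433]
pl2 [-0.05876392  0.17203193]
pl3 [-0.06001559 -0.08457864]
knob [0.51577734 0.15860754 0.1       ] [-0.00298751  0.13946264]
mark [0.53770996 0.00381273 0.056     ] [ 0.00039226 -0.01684172]
lid [ 0.54090406 -0.02341576  0.30828639] [ 0.00032761 -0.04425683] [ 0.0407814   0.09191893  0.08080658 -0.01942774]
tip proj side [175.30057765 294.31888138] top [450.02297181 232.91857575]
[0.51830445 0.16263206 0.085     ] [149.32615723 273.9278301 ] [204.7188425  102.70531489]
[0.51830445 0.16263206 0.107     ] [145.03327015 269.60065521] [204.3003435  81.6076382]
[0.51830445 0.16263206 0.119     ] [142.63220585 267.18041332] [204.06831089  69.91024124]
```

>>> {"name": "move_arm", "arguments": {"twist": [[0,0,21.5],[0,0,21.5],[0,0,21.5],[0,0,21.5],[0,0,21.5],[0,0,21.5],[0,0,21.5],[0,0,21.5],[0,0,21.5],[0,0,21.5]], "travel": [[0.379,-0.371,0],[0.379,-0.371,0],[0.379,-0.371,0],[0.379,-0.371,0],[0.379,-0.371,0],[0.379,-0.371,0],[0.379,-0.371,0],[0.379,-0.371,0],[0.379,-0.371,0],[0.379,-0.371,0]], "claw": [0.5,0.5,0.5,0.5,0.5,0.5,0.5,0.5,0.5,0.5], "squeeze": 40}}

```text
clock: 0.93
eef_pos: [0.4304, 0.2463, 0.2186]
tool_rot: [[-0.993, -0.119, -0.0], [-0.119, 0.993, -0.0], [0.0, -0.0, -1.0]]
ft_force: [0.2, 1.0, -0.3]
gripper_width: 0.501
grasp_force: 0.0
```

>>> {"name": "move_arm", "arguments": {"twist": [[0,0,0],[0,0,0],[0,0,0],[0,0,0],[0,0,0],[0,0,0]], "travel": [[0.029,-0.028,0],[0.055,-0.054,0],[0.081,-0.079,0],[0.081,-0.079,0],[0.081,-0.079,0],[0.081,-0.079,0]], "claw": [0.5,0.5,0.5,0.5,0.5,0.5]}}

```text
clock: 1.43
eef_pos: [0.5098, 0.1693, 0.2183]
tool_rot: [[-0.993, -0.119, -0.001], [-0.119, 0.993, -0.0], [0.001, 0.0, -1.0]]
ft_force: [-1.2, 0.8, -0.2]
gripper_width: 0.494
grasp_force: 0.0
```

```bash
python3 - <<'E'
from cell import bot
import cv2,pickle,numpy as np
s=bot.state();im=bot.get_image('wrist');pickle.dump((s,im),open('w1.pkl','wb'))
print(s['eef_pos'],s['tool_rot'],im['K'],im['mount'])
cv2.imwrite('pics/w1.png',cv2.resize(im['frame'][:,:,::-1],(800,600),interpolation=cv2.INTER_CUBIC))
E
```

```text
[0.50982637 0.16934584 0.21827461] [[-9.92913015e-01 -1.18838634e-01 -1.05982136e-03]
 [-1.18838699e-01  9.92913573e-01 -1.51009503e-06]
 [ 1.05249047e-03  1.24448399e-04 -9.99999438e-01]] [[325.1922621    0.         282.3656266 ]
 [  0.         325.1922621  212.99251895]
 [  0.           0.           1.        ]] [[ 1.00127144e-03 -9.65964399e-01 -2.58673109e-01  7.23251393e-02]
 [ 9.99999184e-01  1.17248540e-03 -5.07623439e-04 -3.78515689e-04]
 [ 7.93636613e-04 -2.58672389e-01  9.65964785e-01 -1.67147804e-01]
 [ 0.00000000e+00  0.00000000e+00  0.00000000e+00  1.00000000e+00]]
```

View pics/w1.png

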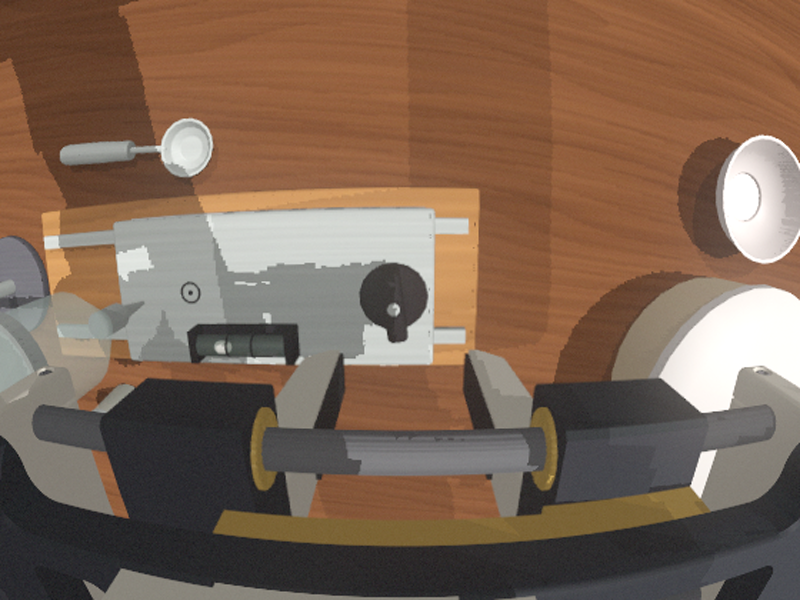

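The wrist view shows the ring mark at (190,293), the dripper tip at about (143,303), the knob skirt centred at about (394,297) and the vial at about (243,344). I'll enlarge the tip and knob.

```bash
python3 - <<'E'
import cv2,pickle,numpy as np
s,im=pickle.load(open('w1.pkl','rb'));f=im['frame'][:,:,::-1]
a=cv2.resize(f[180:262,60:160],None,fx=4,fy=4,interpolation=cv2.INTER_CUBIC)
b=cv2.resize(f[175:257,225:325],None,fx=4,fy=4,interpolation=cv2.INTER_CUBIC)
b=cv2.convertScaleAbs(b,alpha=2.2,beta=0)
cv2.imwrite('pics/w1c.png',np.hstack([a,b]))
E
```

```text
(no output)
```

View pics/w1c.png

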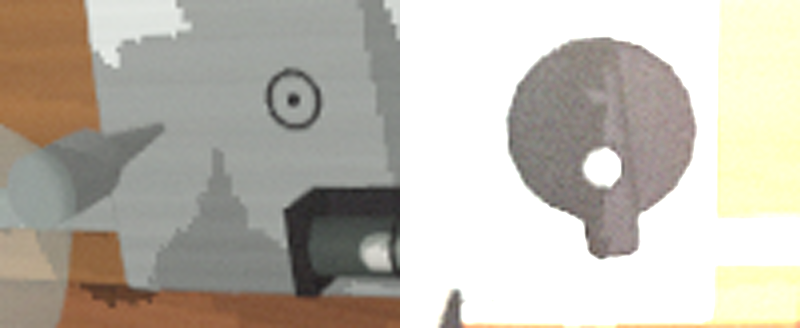

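Crop: the tip is at (163,126) and the ring's dot at (293,100). The skirt circle is centred at (601,131) with radius about 93. The bar's near end has corners at about (588,257) and (637,253).

```bash
cat >> h.py <<'E'
def ray(s,im,p):
    K=im['K'];d=(np.asarray(p)-K[:2,2])/K[0,0];th=np.hypot(*d);v=np.r_[d/th*np.sin(th),np.cos(th)]
    M=im['mount'];return np.array(s['eef_pos'])+s['tool_rot']@M[:3,3],s['tool_rot']@M[:3,:3]@v
def wz(s,im,p,z):
    o,d=ray(s,im,p);return o+d*(z-o[2])/d[2]
def wproj(s,im,X):
    M=im['mount'];q=np.array(s['tool_rot']).T@(np.asarray(X)-s['eef_pos']);v=M[:3,:3].T@(q-M[:3,3])
    r=np.hypot(v[0],v[1]);return im['K'][:2,2]+v[:2]/r*np.arctan2(r,v[2])*im['K'][0,0]
ST=np.array([.53531884,.02048845]);A=.11913179
def Lc(X,a=A):
    R=np.array([[np.cos(a),-np.sin(a)],[np.sin(a),np.cos(a)]]);return R.T@(np.asarray(X)[:2]-ST)
E
python3 - <<'E'
from h import *
import cv2
s,im=pickle.load(open('w1.pkl','rb'))
l=lambda x,y:(60+(x+.5)/4-.5,180+(y+.5)/4-.5)
k=lambda x,y:(225+(x-400+.5)/4-.5,175+(y+.5)/4-.5)
m=wz(s,im,l(293,100),.056);t=wz(s,im,l(163,126),.085);print('mark',m,Lc(m),'tip',t,Lc(t))
# skirt circle
c=wz(s,im,k(601,131),.088)
for p in[(508,131),(695,131),(601,38),(601,131)]:
    q=wz(s,im,k(*p),.086);print('skirt',q,Lc(q))
e1,e2=wz(s,im,k(588,257),.119),wz(s,im,k(637,253),.119);print('bar end',Lc(e1),Lc(e2))
ax=ST+np.array([[np.cos(A),-np.sin(A)],[np.sin(A),np.cos(A)]])@[0,Lc(m)[1]+.16]
print('knob from mark',ax)
f=im['frame'][:,:,::-1]
tiles=[]
for th in(0,.05,.1,.15):
    b=cv2.resize(f[175:257,245:315],None,fx=6,fy=6,interpolation=cv2.INTER_CUBIC);b=cv2.convertScaleAbs(b,alpha=2.2)
    g=A-th;u=np.array([np.cos(g),np.sin(g)]);v=np.array([-u[1],u[0]])
    pts=[wproj(s,im,np.r_[ax+.023*i*u+.0065*j*v,.119]) for i,j in((1,1),(1,-1),(-1,-1),(-1,1))]
    pts=np.array([((p-[245,175]+.5)*6-.5) for p in pts]);print(th,pts.round().tolist())
    cv2.polylines(b,[np.int32(pts.round())],True,(0,0,255),1);tiles.append(b[:,80:340])
cv2.imwrite('pics/bar.png',np.hstack(tiles)[:, :1040]);im2=cv2.imread('pics/bar.png');cv2.imwrite('pics/bar.png',cv2.resize(im2,None,fx=.76,fy=.76))
E
```

```text
mark [0.53597302 0.00304789 0.056     ] [-0.00142328 -0.0173947 ] tip [ 0.53911303 -0.02364104  0.085     ] [-0.0014775  -0.04426765]
skirt [0.51556609 0.14003698 0.086     ] [-0.00540438  0.12104881]
skirt [0.51024271 0.1841784  0.086     ] [-0.00544381  0.16551005]
skirt [0.49069322 0.15946066 0.086     ] [-0.02779244  0.14329096]
skirt [0.51292357 0.16202794 0.086     ] [-0.00541454  0.14319797]
bar end [0.0145773  0.14101801] [0.01363457 0.15165752]
knob from mark [0.51837017 0.162083  ]
0 [[218.0, 440.0], [129.0, 440.0], [125.0, 131.0], [218.0, 131.0]]
0.05 [[210.0, 442.0], [121.0, 438.0], [133.0, 129.0], [226.0, 134.0]]
0.1 [[202.0, 443.0], [114.0, 435.0], [142.0, 128.0], [234.0, 137.0]]
0.15 [[194.0, 445.0], [106.0, 432.0], [150.0, 126.0], [242.0, 140.0]]
```

View pics/bar.png

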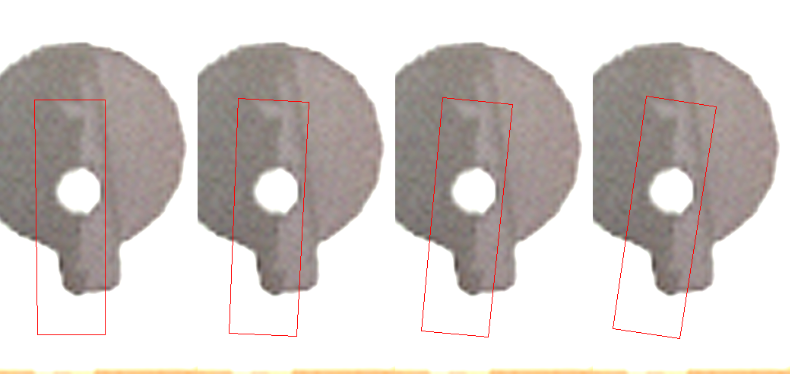

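```bash
python3 - <<'E'
from h import *
s,im=pickle.load(open('w1.pkl','rb'))
k=lambda x,y:(225+(x-400+.5)/4-.5,175+(y+.5)/4-.5)
for z in(.119,.112,.107,.1,.09):print(z,'dot',Lc(wz(s,im,k(602,167),z)),'end',Lc(wz(s,im,k(613,256),z)))
for z in(.088,.08,.07,.06):
  print(z,[Lc(wz(s,im,k(*p),z)).round(4).tolist() for p in[(508,131),(695,131),(601,38)]])
print('top dot',[Lc(onz(T,tp(144,268),z)).round(4).tolist() for z in(.119,.107)])
v=np.array(s['eef_pos']);print(Lc(v+s['tool_rot']@im['mount'][:3,3]))
E
```

```text
0.119 dot [-0.00571968  0.14416936] end [0.01433298 0.14644973]
0.112 dot [-0.00377465  0.14400482] end [0.01680473 0.14634509]
0.107 dot [-0.00238535  0.14388729] end [0.01857026 0.14627034]
0.1 dot [-0.00044032  0.14372275] end [0.021042  0.1461657]
0.09 dot [0.00233829 0.14348769] end [0.02457306 0.14601621]
0.088 [[-0.0059, 0.1212], [-0.0059, 0.1654], [-0.0281, 0.1433]]
0.08 [[-0.0039, 0.1205], [-0.004, 0.1658], [-0.0268, 0.1431]]
0.07 [[-0.0014, 0.1195], [-0.0015, 0.1663], [-0.025, 0.1429]]
0.06 [[0.0011, 0.1185], [0.001, 0.1668], [-0.0233, 0.1427]]
top dot [[-0.0006, 0.1424], [0.0011, 0.1437]]
[-0.07976923  0.15043361]
```

>>> {"name": "move_arm", "arguments": {"twist": [[0,0,4],[0,0,6.9],[0,0,6.9],[0,0,6.9],[0,0,6.9],[0,0,6.9],[0,0,6.9],[0,0,6.9],[0,0,6.9]], "travel": [[0.0078,-0.0071,-0.02],[0.0078,-0.0071,-0.045],[0.0078,-0.0071,-0.07],[0.0078,-0.0071,-0.09],[0.0078,-0.0071,-0.106],[0.0078,-0.0071,-0.118],[0.0078,-0.0071,-0.127],[0.0078,-0.0071,-0.127],[0.0078,-0.0071,-0.127]], "claw": [0.5,0.5,0.5,0.5,0.5,0.5,0.5,0.5,0.5]}}

```text
clock: 2.23
eef_pos: [0.5179, 0.1626, 0.0919]
tool_rot: [[-0.971, -0.239, -0.0], [-0.239, 0.971, -0.0], [0.0, 0.0, -1.0]]
ft_force: [0.2, -0.3, 0.1]
gripper_width: 0.496
grasp_force: 0.0
```

```bash
python3 - <<'E'
from cell import bot
import cv2,pickle,numpy as np
s=bot.state();im=bot.get_image('wrist');pickle.dump((s,im),open('w2.pkl','wb'))
print(s['eef_pos'],s['ft_force'])
a=cv2.convertScaleAbs(im['frame'][:,:,::-1],alpha=1.5)
cv2.imwrite('pics/w2.png',cv2.resize(a,(800,600),interpolation=cv2.INTER_CUBIC))
E
```

```text
[0.51790113 0.16262746 0.09188916] [ 0.18660716 -0.29946891  0.1208508 ]
```

View pics/w2.png

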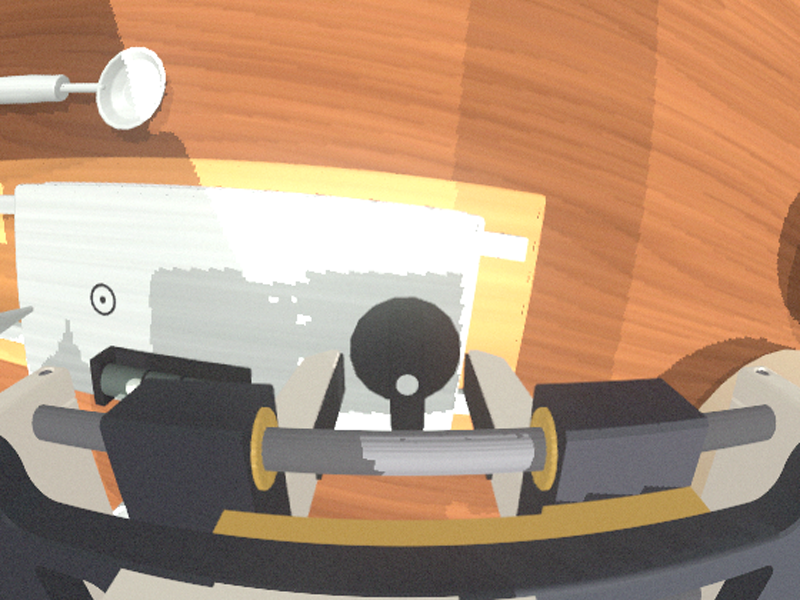

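The bar's far end at (392–425, 410) stands upright, centred between the fingers. The mark is at (103,299), and the vial is partly visible at (150,380). Closing now.

>>> {"name": "move_arm", "arguments": {"twist": [[0,0,0],[0,0,0],[0,0,0],[0,0,0],[0,0,0],[0,0,0],[0,0,0],[0,0,0]], "travel": [[0,0,0],[0,0,0],[0,0,0],[0,0,0],[0,0,0],[0,0,0],[0,0,0],[0,0,0]], "claw": [0.05,0.05,0.05,0.05,0.05,0.05,0.05,0.05], "squeeze": 40}}

```text
clock: 2.95
eef_pos: [0.5183, 0.1621, 0.0917]
tool_rot: [[-0.971, -0.238, 0.0], [-0.238, 0.971, 0.0], [-0.0, 0.0, -1.0]]
ft_force: [-1.0, 0.3, 1.5]
gripper_width: 0.138
grasp_force: 40.0
```

>>> {"name": "move_arm", "arguments": {"twist": [[0,0,0],[0,0,0],[0,0,0],[0,0,0],[0,0,0],[0,0,0],[0,0,0],[0,0,0],[0,0,0],[0,0,0]], "travel": [[0.0004,-0.0034,0],[0.0009,-0.0074,0],[0.0014,-0.0115,0],[0.0019,-0.0156,0],[0.0024,-0.0197,0],[0.0028,-0.0235,0],[0.0032,-0.0268,0],[0.0032,-0.0268,0],[0.0032,-0.0268,0],[0.0032,-0.0268,0]], "claw": [0.05,0.05,0.05,0.05,0.05,0.05,0.05,0.05,0.05,0.05]}}

```text
clock: 3.78
eef_pos: [0.5214, 0.1346, 0.0916]
tool_rot: [[-0.971, -0.238, -0.0], [-0.238, 0.971, -0.001], [0.0, -0.001, -1.0]]
ft_force: [1.0, -3.1, 0.7]
gripper_width: 0.137
grasp_force: 40.0
```

```bash
python3 - <<'E'
from cell import bot
import cv2,pickle,numpy as np
from h import *
s=bot.state();im=bot.get_image('wrist');pickle.dump((s,im),open('w3.pkl','wb'))
sd=bot.get_image('side');pickle.dump(sd,open('side3.pkl','wb'))
print(s['eef_pos'],s['ft_force'],Lc(s['eef_pos']))
f=im['frame'][:,:,::-1]
a=cv2.resize(f[190:290,0:100],(400,400),interpolation=cv2.INTER_CUBIC)
b=cv2.resize(sd['frame'][165:240,260:335,::-1],(400,400),interpolation=cv2.INTER_CUBIC)
tip=np.array([.5395,-.0236,.085])
print('tip pred wrist crop',(wproj(s,im,tip)-[0,190]+.5)*4,'below', (wproj(s,im,tip-[0,0,.029])-[0,190]+.5)*4)
print('side crop', (proj(S,tip)-[260,165]+.5)*400/75,(proj(S,tip-[0,0,.029])-[260,165]+.5)*400/75)
cv2.imwrite('pics/c3.png',np.hstack([a,b]))
E
```

```text
[0.52142551 0.13461499 0.09158264] [ 1.01408967 -3.07429807  0.6510394 ] [-0.00023089  0.11496885]
tip pred wrist crop [201.85494589 125.60559848] below [293.07845525  82.6583878 ]
side crop [125.01516926 259.57525902] [126.41030051 294.95752925]
```

View pics/c3.png

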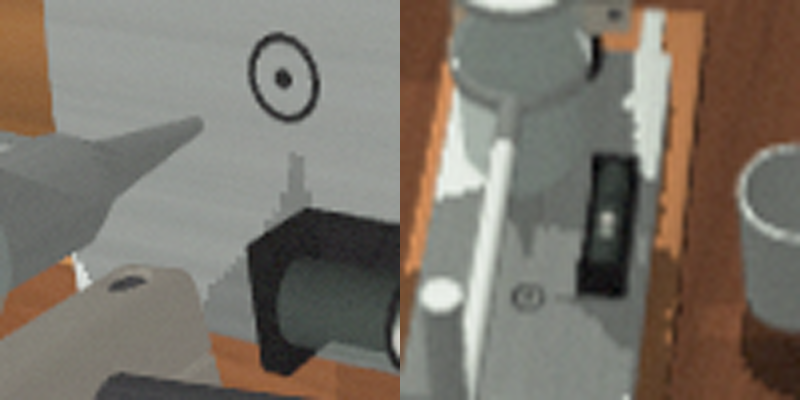

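Crop: the tip is at (202,123), predicted (202,126). The mark's dot is at (283,77) against (293,83) expected. In the side crop the ring is at (127,297), expected (126,295), and the vial's bubble is visible at (207,222).

```bash
python3 - <<'E'
from h import *
s,im=pickle.load(open('w3.pkl','rb'))
l=lambda x,y:((x+.5)/4-.5,190+(y+.5)/4-.5)
for z in(.054,.056,.058):print('mark',Lc(wz(s,im,l(283,77),z)))
print('tip',Lc(wz(s,im,l(202,123),.085)))
g=lambda x,y:(260+(x+.5)*75/400-.5,165+(y+.5)*75/400-.5)
print('side mark',Lc(onz(S,g(127,297),.056)),'tip',Lc(onz(S,g(127,259),.085)))
s2,i2=pickle.load(open('w2.pkl','rb'))
print('w2 mark',Lc(wz(s2,i2,((103.5)*.7-.5,(299.5)*.7-.5),.056)))
E
```

```text
mark [-0.00112737 -0.04812421]
mark [-0.00181956 -0.04661756]
mark [-0.00251175 -0.0451109 ]
tip [-0.00148984 -0.04407309]
side mark [-0.0003134  -0.04592463] tip [ 0.00018619 -0.04409568]
w2 mark [-0.0017877  -0.01687304]
```

>>> {"name": "move_arm", "arguments": {"twist": [[0,0,0],[0,0,0],[0,0,0],[0,0,0],[0,0,0]], "travel": [[-0.0001,0.0007,0],[-0.0002,0.0014,0],[-0.0002,0.0014,0],[-0.0002,0.0014,0],[-0.0002,0.0014,0]], "claw": [0.05,0.05,0.05,0.05,0.05]}}

```text
clock: 4.3
eef_pos: [0.5212, 0.1367, 0.0916]
tool_rot: [[-0.971, -0.238, -0.0], [-0.238, 0.971, 0.0], [0.0, 0.0, -1.0]]
ft_force: [1.2, -3.2, 0.6]
gripper_width: 0.133
grasp_force: 40.0
```

```bash
cat > mk.py <<'E'
from h import *
import cv2
from cell import bot
def blob(g,box):  # dark dot centroid near expected
    x0,y0,x1,y1=box;c=g[y0:y1,x0:x1].astype(float);w=np.clip(np.median(c)-25-c,0,None)
    yy,xx=np.mgrid[y0:y1,x0:x1];return np.array([(w*xx).sum(),(w*yy).sum()])/w.sum()
def look(tag):
    s=bot.state();im=bot.get_image('wrist');sd=bot.get_image('side');pickle.dump((s,im,sd),open(tag+'.pkl','wb'));return s,im,sd
def mark(s,im,sd,pw=None):
    g=cv2.cvtColor(im['frame'],cv2.COLOR_RGB2GRAY)
    p=wproj(s,im,[.5395,-.0236,.056]) if pw is None else pw
    p=np.array(p)
    for r in(8,4,3): b=np.int32(np.r_[p-r,p+r+1].round());p=blob(g,b)
    gs=cv2.cvtColor(sd['frame'],cv2.COLOR_RGB2GRAY);q=proj(S,[.5395,-.0236,.056])
    b=np.int32(np.r_[q-[5,4],q+[6,5]].round());q=blob(gs,b)
    return p,Lc(wz(s,im,p,.056)),q,Lc(onz(S,q,.056))
E
python3 - <<'E'
from mk import *
s,im=pickle.load(open('w3.pkl','rb'));sd=pickle.load(open('side3.pkl','rb'))
print(mark(s,im,sd,(70.4,208.9)))
v=look('w4');print(v[0]['eef_pos'],Lc(v[0]['eef_pos']),v[0]['ft_force']);print(mark(*v))
E
```

```text
(array([ 70.3736952 , 209.26096033]), array([-0.00151456, -0.04663926]), array([282.72142857, 220.14285714]), array([-0.00228235, -0.04561883]))
[0.52119428 0.13667131 0.09163738] [-0.00021609  0.11703809] [ 1.24907644 -3.2239038   0.60890226]
(array([ 70.2816616 , 209.33029382]), array([-0.0014874 , -0.04453895]), array([284.06837607, 219.97435897]), array([ 0.00140123, -0.0446415 ]))
```

>>> {"name": "move_arm", "arguments": {"twist": [[0,0,0],[0,0,0],[0,0,0],[0,0,0],[0,0,0],[0,0,0],[0,0,0],[0,0,0],[0,0,0],[0,0,0]], "travel": [[0,0,-0.0013],[0,0,-0.0026],[0,0,-0.0039],[0,0,-0.0052],[0,0,-0.0065],[0,0,-0.0078],[0,0,-0.009],[0,0,-0.009],[0,0,-0.009],[0,0,-0.009]], "claw": [0.05,0.05,0.05,0.05,0.05,0.05,0.05,0.05,0.05,0.05], "squeeze": 50}}

```text
clock: 5.23
eef_pos: [0.5216, 0.1369, 0.083]
tool_rot: [[-0.971, -0.238, 0.001], [-0.238, 0.971, 0.0], [-0.001, 0.0, -1.0]]
ft_force: [0.7, 0.4, 8.0]
gripper_width: 0.134
grasp_force: 50.1
```

```bash
python3 - <<'E'
from mk import *
v=look('w5');print(v[0]['eef_pos'],Lc(v[0]['eef_pos']),v[0]['ft_force'],v[0]['moment']);print(mark(*v))
T2=bot.get_image('top');pickle.dump(T2,open('top5.pkl','wb'))
# vial strips: project vial centre line; platform local centre unknown -> show side crop
f=v[2]['frame'][185:230,280:315,::-1]
g=cv2.cvtColor(f,cv2.COLOR_BGR2GRAY)
for r in range(0,45):print(185+r,' '.join('%3d'%x for x in g[r,8:28]))
E
```

```text
[0.52155709 0.1368993  0.08297917] [0.00017124 0.11722134] [0.73870858 0.44782374 8.01609175] [-0.25417033 -0.01256665  0.02813727]
(array([ 64.332705  , 211.29877474]), array([-0.00193569, -0.04374643]), array([283.15730337, 219.79775281]), array([-0.00121582, -0.04426094]))
185 111 112 112 113 109 110 104 106 106 104 105 107 111 115 158 169 207 212 207 203
186 115 118 113 115 113 113 109 103 105 106 105 107 108 104 106 134 208 210 207 204
187 119 114 112 115 111 109 106 110 103 107 107 107 108 104 106 135 211 212 206 203
188 115 114 112 113 110 109 107 104 105 108 106 105 106 104 107 137 211 209 205 204
189 116 115 111 113 111 111 107 104 107 104 105 106 110 107 105 119 174 209 203 204
190 117 115 113 114 113 110 103 105 104 107 104 105 108 105 107 124 186 211 204 204
191 116 113 116 114 111 109 109 107 108 105 108 105 104 107 107 122 177 209 206 201
192 117 115 114 113 111 110 107 107 103 104 107 108 106 105 108 107 139 207 206 202
193 118 114 113 111 114 111 105 102  84  77  82  88  85  88  96 109 161 206 205 201
194 117 112 115 113 110 110 109  99  50  32  32  48  49  50  59  75
[... 2256 characters left out ...]
  96  97 104 103  98  65  65
222 136 136 133 130 120 116 104 104 102 104 104 102 104 105 103 103 104 102  69  68
223 132 135 135 132 134 128 106 104 102 105 105 106 105 103 105 103 101  97  69  67
224 135 136 133 131 131 131 124 121 120 107 105 103 105 103 103 104 101  89  69  69
225 132 136 134 133 132 133 133 134 131 120 102 104 106 105 100 101 100  82  68  74
226 135 135 136 130 132 134 133 130 137 133 103 106 104 101  99 101  98  83  74  71
227 136 134 134 134 134 132 134 131 137 134 119 102 106 102 101 100 100  80  72  72
228 136 135 134 132 132 134 131 133 138 134 131 119 104 104 103 103  98  81  70  70
229 135 137 132 130 132 135 133 131 137 131 131 130 118 104 104 102  98  74  71  74
```

>>> {"name": "move_arm", "arguments": {"twist": [[0,0,-6],[0,0,-12],[0,0,-18],[0,0,-24],[0,0,-30],[0,0,-36],[0,0,-42],[0,0,-48],[0,0,-54],[0,0,-60]], "travel": [[0,0,0.0005],[0,0,0.0009],[0,0,0.0014],[0,0,0.0018],[0,0,0.0023],[0,0,0.0027],[0,0,0.0032],[0,0,0.0036],[0,0,0.0041],[0,0,0.0045]], "claw": [0.05,0.05,0.05,0.05,0.05,0.05,0.05,0.05,0.05,0.05]}}

```text
clock: 6.22
eef_pos: [0.5216, 0.1364, 0.0875]
tool_rot: [[-0.688, 0.726, 0.001], [0.726, 0.688, -0.0], [-0.001, 0.001, -1.0]]
ft_force: [0.2, -3.1, 6.9]
gripper_width: 0.134
grasp_force: 50.0
```

>>> {"name": "move_arm", "arguments": {"twist": [[0,0,0],[0,0,0],[0,0,0],[0,0,0],[0,0,0],[0,0,0],[0,0,0],[0,0,0],[0,0,0],[0,0,0]], "travel": [[0,0,0],[0,0,0],[0,0,0],[0,0,0],[0,0,0],[0,0,0],[0,0,0],[0,0,0],[0,0,0],[0,0,0]], "claw": [0.05,0.05,0.05,0.05,0.05,0.05,0.05,0.05,0.05,0.05]}}

```text
clock: 7.05
eef_pos: [0.5215, 0.1364, 0.0874]
tool_rot: [[-0.691, 0.723, 0.001], [0.723, 0.691, -0.0], [-0.001, 0.0, -1.0]]
ft_force: [0.4, -3.4, 7.0]
gripper_width: 0.134
grasp_force: 50.0
```

```bash
cat >> mk.py <<'E'
def vial(sd):
    g=cv2.cvtColor(sd['frame'],cv2.COLOR_RGB2GRAY).astype(int)
    for r in range(192,221):
        c=297.5-(r-194)*.13; c=int(round(c+2)); print(r,g[r,c-5:c+5])
E
python3 - <<'E'
from mk import *
v=look('w6');print(v[0]['eef_pos'],Lc(v[0]['eef_pos']),v[0]['ft_force'],v[0]['moment']);print(mark(*v)[2:])
vial(v[2])
E
```

```text
[0.52146304 0.13641714 0.08741679] [2.05525595e-05 1.16753774e-01] [ 0.35859911 -3.35616926  6.9767677 ] [-0.84604343 -0.01741532 -0.03177494]
(array([283.52898551, 219.5942029 ]), array([-0.00026645, -0.04342757]))
192 [ 99  88  84  88  95  95  94  97 111 123]
193 [99 50 44 40 61 58 56 61 75 83]
194 [97 25 25 35 44 44 38 21 24 43]
195 [105  97  21  30  52  59  56  50  41  27]
196 [106  99  17  35  58  58  60  51  42  28]
197 [103  95  28  42  59  62  62  54  45  23]
198 [105  98  32  41  59  63  58  49  40  20]
199 [108  97  23  42  60  66  58  51  41  15]
200 [101  86  26  42  49  47  45  50  41  16]
201 [102  73  29  38  52  51  42  41  28  25]
202 [109 100  64  25  52  61  66  57  46  30]
203 [108  96  47  32  55  62  60  53  43  25]
204 [108  96  38  40  56  63  64  54  42  26]
205 [108  97  27  37  48  64  88  47  43  21]
206 [105  95  26  40  92 155 145  62  39  18]
207 [ 99  84  32  60 120 182 159  79  32  21]
208 [118  90  34  69 120 150 135  89  38  12]
209 [128  86  29  67 100 118  99  65  33  21]
210 [136 123  58  41  58  71  87  66  44  27]
211 [136 127  49  39  58  60  64  56  41  27]
212 [133 110  38  40  50  58  61  50  43  22]
213 [125  70  19  28  37  35  38  35  31  23]
214 [121  45  16  25  25  19  21  19  23  17]
215 [124  45  20  17  21  22  24  28  19  16]
216 [123  46   6  21  16  20  24  19  11  10]
217 [120  47  19  18  23  17  15  22  18  23]
218 [135 124  41  22  20  25  22  18  16  21]
219 [134 125  87  77  46  46  31  36  31  28]
220 [117 113 106  99  88  86  83  84  85  82]mk.py:6: RuntimeWarning: invalid value encountered in divide
  yy,xx=np.mgrid[y0:y1,x0:x1];return np.array([(w*xx).sum(),(w*yy).sum()])/w.sum()
mk.py:13: RuntimeWarning: invalid value encountered in cast
  for r in(8,4,3): b=np.int32(np.r_[p-r,p+r+1].round());p=blob(g,b)
  return _methods._mean(a, axis=axis, dtype=dtype,
  ret = ret.dtype.type(ret / rcount)
```

```bash
python3 - <<'E'
from h import *
R=np.array([[np.cos(A),-np.sin(A)],[np.sin(A),np.cos(A)]])
for y in(.06,.05,.04,.03,.02,.0,):print(y,[proj(S,np.r_[ST+R@[.043,y],z]).round(2).tolist() for z in(.065,.072,.08,.088)])
import cv2
v=pickle.load(open('w6.pkl','rb'));f=v[2]['frame'][180:230,270:320,::-1];g=v[1]['frame'][:,:,::-1]
a=cv2.resize(f,(600,600),interpolation=cv2.INTER_CUBIC)
cv2.imwrite('pics/v6.png',cv2.convertScaleAbs(a,alpha=1.5))
E
```

```text
0.06 [[302.44, 191.34], [302.45, 189.72], [302.46, 187.85], [302.46, 185.97]]
0.05 [[302.11, 193.89], [302.12, 192.27], [302.12, 190.4], [302.13, 188.52]]
0.04 [[301.78, 196.45], [301.78, 194.83], [301.79, 192.97], [301.79, 191.09]]
0.03 [[301.44, 199.04], [301.45, 197.42], [301.45, 195.56], [301.45, 193.69]]
0.02 [[301.1, 201.65], [301.11, 200.04], [301.11, 198.18], [301.11, 196.3]]
0.0 [[300.42, 206.94], [300.42, 205.33], [300.41, 203.48], [300.41, 201.61]]
```

View pics/v6.png

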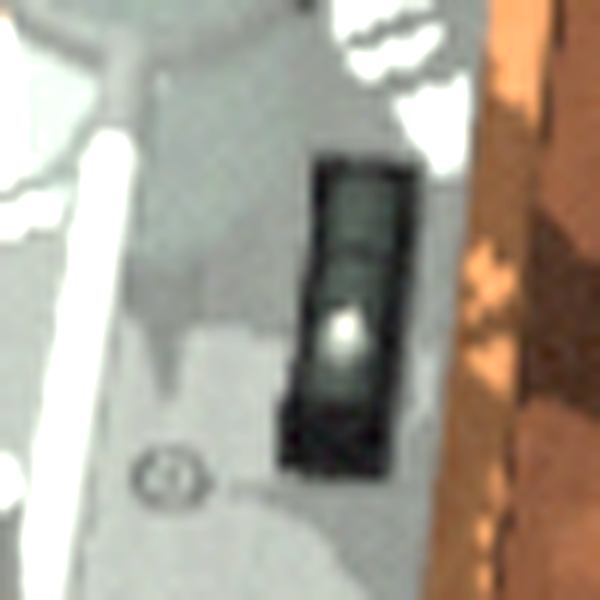

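The enlarged side view shows the vial with a line at about row 200.7 and the bubble centred at about row 207.4. That is still roughly 4 rows short of the middle. I'll wait for it to settle.

>>> {"name": "move_arm", "arguments": {"twist": [[0,0,0],[0,0,0],[0,0,0],[0,0,0],[0,0,0],[0,0,0],[0,0,0],[0,0,0],[0,0,0],[0,0,0]], "travel": [[0,0,0],[0,0,0],[0,0,0],[0,0,0],[0,0,0],[0,0,0],[0,0,0],[0,0,0],[0,0,0],[0,0,0]], "claw": [0.05,0.05,0.05,0.05,0.05,0.05,0.05,0.05,0.05,0.05]}}

```text
clock: 7.98
eef_pos: [0.5215, 0.1364, 0.0874]
tool_rot: [[-0.691, 0.723, 0.001], [0.723, 0.691, -0.0], [-0.001, 0.0, -1.0]]
ft_force: [0.2, -3.8, 6.7]
gripper_width: 0.134
grasp_force: 50.0
```

```bash
cat >> mk.py <<'E'
def bub(sd):
    g=cv2.cvtColor(sd['frame'],cv2.COLOR_RGB2GRAY).astype(float)
    p=np.array([np.sort(g[r,294:302] if r<211 else g[r,293:300])[-3:].mean() for r in range(194,214)])
    w=np.clip(p-75,0,None);w[:3]=0;return (w*np.arange(194,214)).sum()/w.sum(),p.round()
E
sed -i 's/for r in(8,4,3): b/for r in(): b/' mk.py
python3 - <<'E'
from mk import *
for n in('w5','w6'):print(bub(pickle.load(open(n+'.pkl','rb'))[2]))
v=look('w7');print(bub(v[2]));print(v[0]['eef_pos'],v[0]['ft_force'],mark(*v)[2:])
im=v[1]['frame'][:,:,::-1]
cv2.imwrite('pics/w7.png',im)
E
```

```text
(np.float64(208.3540290620872), array([ 86.,  83.,  88.,  89.,  90.,  90.,  82.,  78.,  72.,  74.,  74.,
        75.,  67.,  66.,  69.,  93., 125., 134., 130.,  92.]))
(np.float64(205.92554410080183), array([ 82.,  87.,  88.,  87.,  89.,  90.,  79.,  76.,  77.,  73.,  74.,
        83., 132., 154., 135., 106.,  75.,  84.,  76.,  48.]))
(np.float64(205.8381839348079), array([ 81.,  86.,  89.,  88.,  88.,  89.,  80.,  78.,  77.,  73.,  72.,
        82., 130., 153., 134., 105.,  75.,  83.,  75.,  50.]))
[0.52148105 0.13642296 0.08743845] [ 0.17702185 -3.78207274  6.68604657] (array([283.31914894, 219.64539007]), array([-0.00082996, -0.04366947]))
```

```bash
python3 - <<'E'
from mk import *
import pickle
ims={'0':S,'3':pickle.load(open('side3.pkl','rb'))}
for n in '4567':ims[n]=pickle.load(open('w%s.pkl'%n,'rb'))[2]
for n,sd in ims.items():
    g=cv2.cvtColor(sd['frame'],cv2.COLOR_RGB2GRAY).astype(float)
    out=[]
    for r in range(185,221):
        w=g[r,290:304];m=np.convolve(w,np.ones(7)/7,'valid').argmin()  # darkest 7-wide window = vial
        out.append(int(np.sort(g[r,290+m:297+m])[-4:].mean()))
    print(n,'185:',out)
v=pickle.load(open('w7.pkl','rb'));s,im,_=v
R=np.array([[np.cos(A),-np.sin(A)],[np.sin(A),np.cos(A)]])
for y in(.035,0,-.035):print(wproj(s,im,np.r_[ST+R@[.043,y],.08]))
E
```

```text
0 185: [207, 169, 64, 56, 56, 56, 55, 57, 55, 52, 56, 58, 57, 54, 169, 196, 164, 103, 73, 58, 52, 47, 42, 27, 20, 19, 19, 69, 116, 133, 198, 226, 220, 214, 208, 207]
3 185: [106, 107, 108, 108, 107, 106, 106, 107, 91, 52, 41, 55, 56, 58, 56, 57, 51, 50, 58, 72, 103, 118, 101, 102, 79, 57, 60, 58, 52, 31, 23, 22, 23, 23, 21, 56]
4 185: [107, 105, 105, 106, 107, 106, 106, 106, 76, 33, 48, 56, 58, 58, 58, 50, 49, 54, 57, 60, 57, 60, 118, 144, 127, 105, 81, 57, 40, 23, 20, 20, 20, 18, 25, 81]
5 185: [107, 106, 107, 106, 107, 106, 107, 107, 89, 52, 42, 56, 58, 58, 57, 57, 49, 50, 58, 60, 59, 49, 49, 55, 79, 108, 114, 112, 85, 30, 18, 21, 23, 22, 22, 74]
6 185: [110, 109, 105, 107, 105, 107, 107, 95, 59, 40, 54, 56, 59, 57, 58, 47, 46, 59, 57, 59, 61, 113, 107, 123, 95, 70, 59, 54, 36, 23, 23, 21, 20, 22, 39, 85]
7 185: [109, 108, 106, 107, 107, 108, 106, 95, 59, 37, 54, 58, 58, 56, 59, 47, 49, 58, 58, 58, 60, 111, 109, 122, 95, 70, 58, 54, 37, 21, 18, 24, 20, 20, 42, 86]
[262.5410502  371.58488347]
[236.14692978 396.32192604]
[213.5846384  416.56674488]
```

>>> {"name": "move_arm", "arguments": {"twist": [[0,0,-6],[0,0,-12],[0,0,-18],[0,0,-24],[0,0,-24],[0,0,-24],[0,0,-24],[0,0,-24],[0,0,-24],[0,0,-24]], "travel": [[0,0,0.0004],[0,0,0.0008],[0,0,0.0012],[0,0,0.0016],[0,0,0.0016],[0,0,0.0016],[0,0,0.0016],[0,0,0.0016],[0,0,0.0016],[0,0,0.0016]], "claw": [0.05,0.05,0.05,0.05,0.05,0.05,0.05,0.05,0.05,0.05]}}

```text
clock: 8.92
eef_pos: [0.5214, 0.1364, 0.089]
tool_rot: [[-0.338, 0.941, 0.0], [0.941, 0.338, -0.0], [-0.0, 0.0, -1.0]]
ft_force: [0.2, -3.2, 7.3]
gripper_width: 0.135
grasp_force: 50.0
```

>>> {"name": "move_arm", "arguments": {"twist": [[0,0,0],[0,0,0],[0,0,0],[0,0,0],[0,0,0],[0,0,0],[0,0,0],[0,0,0],[0,0,0],[0,0,0]], "travel": [[0,0,0],[0,0,0],[0,0,0],[0,0,0],[0,0,0],[0,0,0],[0,0,0],[0,0,0],[0,0,0],[0,0,0]], "claw": [0.05,0.05,0.05,0.05,0.05,0.05,0.05,0.05,0.05,0.05]}}

```text
clock: 9.75
eef_pos: [0.5214, 0.1364, 0.089]
tool_rot: [[-0.338, 0.941, 0.0], [0.941, 0.338, -0.0], [-0.0, 0.0, -1.0]]
ft_force: [-0.6, -4.3, 7.5]
gripper_width: 0.133
grasp_force: 50.0
```

```bash
cat >> mk.py <<'E'
def prof(sd):
    g=cv2.cvtColor(sd['frame'],cv2.COLOR_RGB2GRAY).astype(float);out=[]
    for r in range(190,217):
        w=g[r,290:304];m=np.convolve(w,np.ones(7)/7,'valid').argmin()
        out.append(int(np.sort(g[r,290+m:297+m])[-4:].mean()))
    print('190:',out)
E
python3 - <<'E'
from mk import *
v=look('w8');prof(v[2]);print(v[0]['eef_pos'],Lc(v[0]['eef_pos']),v[0]['ft_force'],v[0]['moment'],v[0]['qpos'],mark(*v)[2:])
E
```

```text
190: [108, 106, 82, 41, 42, 56, 59, 56, 58, 57, 47, 51, 59, 86, 105, 118, 94, 94, 71, 58, 59, 59, 51, 30, 20, 22, 20]
[0.52140925 0.1364298  0.08900008] [-3.13502105e-05  1.16772743e-01] [-0.60436373 -4.26211183  7.50055993] [-0.78258937  0.05350622 -0.03383471] [ 1.69677743e-01  5.02178997e-01  1.78862312e+00 -3.69425989e-04
  8.50421267e-01 -1.74527703e-01] (array([283.85897436, 219.19230769]), array([ 0.00048203, -0.04189271]))
```

>>> {"name": "move_arm", "arguments": {"twist": [[0,0,-6],[0,0,-12],[0,0,-18],[0,0,-24],[0,0,-26],[0,0,-26],[0,0,-26],[0,0,-26],[0,0,-26],[0,0,-26]], "travel": [[0,0,0.0004],[0,0,0.0008],[0,0,0.0012],[0,0,0.0016],[0,0,0.0018],[0,0,0.0018],[0,0,0.0018],[0,0,0.0018],[0,0,0.0018],[0,0,0.0018]], "claw": [0.05,0.05,0.05,0.05,0.05,0.05,0.05,0.05,0.05,0.05]}}

```text
clock: 10.68
eef_pos: [0.5214, 0.1364, 0.0908]
tool_rot: [[0.109, 0.994, 0.0], [0.994, -0.109, -0.0], [-0.0, 0.0, -1.0]]
ft_force: [0.0, -2.8, 7.1]
gripper_width: 0.137
grasp_force: 50.0
```

>>> {"name": "move_arm", "arguments": {"twist": [[0,0,0],[0,0,0],[0,0,0],[0,0,0],[0,0,0],[0,0,0],[0,0,0],[0,0,0],[0,0,0],[0,0,0]], "travel": [[0,0,0],[0,0,0],[0,0,0],[0,0,0],[0,0,0],[0,0,0],[0,0,0],[0,0,0],[0,0,0],[0,0,0]], "claw": [0.05,0.05,0.05,0.05,0.05,0.05,0.05,0.05,0.05,0.05]}}

```text
clock: 11.52
eef_pos: [0.5214, 0.1364, 0.0908]
tool_rot: [[0.109, 0.994, 0.0], [0.994, -0.109, -0.0], [-0.0, 0.0, -1.0]]
ft_force: [-0.5, -3.9, 7.9]
gripper_width: 0.138
grasp_force: 50.0
```

```bash
python3 - <<'E'
from mk import *
v=look('w9');prof(v[2]);print(v[0]['eef_pos'],v[0]['ft_force'],v[0]['moment'],v[0]['qpos'][5],mark(*v)[2:])
vial(v[2])
s,im,_=v
R=np.array([[np.cos(A),-np.sin(A)],[np.sin(A),np.cos(A)]])
for y in(.05,.0,-.05):print(wproj(s,im,np.r_[ST+R@[.043,y],.08]))
E
```

```text
190: [107, 106, 76, 33, 49, 58, 58, 59, 57, 52, 48, 78, 104, 105, 103, 86, 53, 57, 57, 58, 58, 57, 47, 29, 20, 22, 21]
[0.52140212 0.13642174 0.09081489] [-0.51138883 -3.9266393   7.94137432] [-0.85280863  0.05436957  0.08348114] 0.2791600161528338 (array([283.41059603, 219.15231788]), array([-0.00078725, -0.04187344]))
192 [101  74  60  74  75  74  79  78  78  86]
193 [93 30 24 28 31 35 34 35 29 47]
194 [95 28 21 45 54 57 42 35 17 43]
195 [108  98  32  31  57  61  63  52  42  26]
196 [105  97  35  33  55  60  64  56  44  23]
197 [104  98  29  39  59  62  62  55  44  22]
198 [108  95  22  47  57  62  60  51  37  17]
199 [105  84  29  49  51  55  55  50  40   9]
200 [102  76  29  52  44  53  45  41  34  22]
201 [105  67  29  62  81  99  71  44  33  27]
202 [106  96  45  28  89 155 161 118  49  27]
203 [106  99  39  39 100 176 173 132  55  25]
204 [104  97  35  46  92 149 145 118  47  24]
205 [107 100  34  40  70  93  99  82  42  27]
206 [99 86 32 37 51 57 58 46 38 26]
207 [118  87  29  50  60  62  58  48  31  16]
208 [131  96  30  52  59  64  57  48  37  17]
209 [131  85  32  57  64  63  54  47  36  15]
210 [138 125  60  35  54  63  64  54  45  24]
211 [135 126  47  38  59  60  59  50  45  29]
212 [131 110  30  36  45  48  50  46  37  18]
213 [128  72  22  29  30  27  28  28  29  11]
214 [123  39  10  20  20  20  21  21  19  19]
215 [124  46  21  23  23  18  21  22  20  14]
216 [124  46  19  17  18  18  24  14  24  23]
217 [122  46  21  22  17  21  13  20  19  25]
218 [135 125  59  25  24  18  23  13  20  20]
219 [132 116 105  82  80  77  64  64  63  61]
220 [116 105 117 105 102 101  95  97  96  94]
[367.88982276 325.81304734]
[373.68082822 376.15877268]
[377.2771667  414.47444059]
```

>>> {"name": "move_arm", "arguments": {"twist": [[0,0,-2.5],[0,0,-5],[0,0,-5],[0,0,-5],[0,0,-5],[0,0,-5],[0,0,-5],[0,0,-5],[0,0,-5],[0,0,-5]], "travel": [[0,-0.0002,-0.0003],[0,-0.0004,-0.0007],[0,-0.0004,-0.0007],[0,-0.0004,-0.0007],[0,-0.0004,-0.0007],[0,-0.0004,-0.0007],[0,-0.0004,-0.0007],[0,-0.0004,-0.0007],[0,-0.0004,-0.0007],[0,-0.0004,-0.0007]], "claw": [0.05,0.05,0.05,0.05,0.05,0.05,0.05,0.05,0.05,0.05]}}

```text
clock: 12.45
eef_pos: [0.5215, 0.1363, 0.0902]
tool_rot: [[0.195, 0.981, 0.001], [0.981, -0.195, 0.0], [0.0, 0.001, -1.0]]
ft_force: [-1.1, -1.2, 8.2]
gripper_width: 0.129
grasp_force: 50.0
```

>>> {"name": "move_arm", "arguments": {"twist": [[0,0,0],[0,0,0],[0,0,0],[0,0,0],[0,0,0],[0,0,0],[0,0,0],[0,0,0],[0,0,0],[0,0,0]], "travel": [[0,0,0],[0,0,0],[0,0,0],[0,0,0],[0,0,0],[0,0,0],[0,0,0],[0,0,0],[0,0,0],[0,0,0]], "claw": [0.05,0.05,0.05,0.05,0.05,0.05,0.05,0.05,0.05,0.05]}}

```text
clock: 13.28
eef_pos: [0.5215, 0.1363, 0.0903]
tool_rot: [[0.195, 0.981, 0.001], [0.981, -0.195, 0.0], [0.0, 0.001, -1.0]]
ft_force: [-0.7, -2.0, 7.8]
gripper_width: 0.135
grasp_force: 50.0
```

```bash
python3 - <<'E'
from mk import *
gs=[]
for i in range(6):
    v=look('w10');gs.append(cv2.cvtColor(v[2]['frame'],cv2.COLOR_RGB2GRAY).astype(float))
print(v[0]['eef_pos'],v[0]['ft_force'],v[0]['moment'],mark(*v)[2:])
g=np.mean(gs,0)
for r in range(193,215):
    c=int(round(299.5-(r-194)*.13));print(r,g[r,c-4:c+5].round().astype(int))
E
```

```text
[0.52145192 0.13627444 0.09022612] [-1.42315864 -1.83924856  7.75587025] [-0.42185045  0.16366848  0.09104728] (array([283.38095238, 219.05442177]), array([-0.00091227, -0.04152978]))
193 [31 20 25 33 33 26 30 31 51]
194 [21 31 47 54 54 43 33 17 40]
195 [97 33 34 56 61 63 52 41 22]
196 [98 37 35 56 61 62 53 44 25]
197 [96 32 40 56 62 61 52 42 22]
198 [96 26 44 57 63 59 50 40 21]
199 [84 28 50 53 56 53 49 37 18]
200 [75 28 51 45 51 49 42 35 24]
201 [ 66  28  59  88 117  86  42  31  24]
202 [ 98  46  34  90 158 169 124  53  30]
203 [ 97  36  40  99 172 170 126  55  25]
204 [ 97  39  43  88 144 143 113  48  20]
205 [96 31 40 65 92 95 79 41 20]
206 [84 23 37 54 57 55 43 36 24]
207 [88 28 48 60 63 57 48 36 20]
208 [95 33 55 59 63 56 48 38 18]
209 [84 35 58 60 66 54 47 32 23]
210 [125  60  36  59  63  64  54  46  29]
211 [124  47  39  59  62  63  54  44  25]
212 [110  34  34  47  47  49  46  39  22]
213 [72 20 22 29 27 25 30 28 19]
214 [42 21 22 19 21 20 18 19 20]
```

>>> {"name": "move_arm", "arguments": {"twist": [[0,0,0],[0,0,0],[0,0,0],[0,0,0],[0,0,0],[0,0,0],[0,0,0],[0,0,0],[0,0,0],[0,0,0]], "travel": [[0,0,-0.0006],[0,0,-0.0012],[0,0,-0.0015],[0,0,-0.0015],[0,0,-0.0015],[0,0,-0.0015],[0,0,-0.0015],[0,0,-0.0015],[0,0,-0.0015],[0,0,-0.0015]], "claw": [0.05,0.05,0.05,0.05,0.05,0.05,0.05,0.05,0.05,0.05]}}

```text
clock: 14.72
eef_pos: [0.5216, 0.1363, 0.0889]
tool_rot: [[0.195, 0.981, 0.001], [0.981, -0.195, 0.0], [0.0, 0.001, -1.0]]
ft_force: [-0.1, -0.7, 9.4]
gripper_width: 0.134
grasp_force: 50.0
```

>>> {"name": "move_arm", "arguments": {"twist": [[0,0,0],[0,0,0],[0,0,0],[0,0,0],[0,0,0],[0,0,0],[0,0,0]], "travel": [[0,0,0],[0,0,0],[0,0,0],[0,0,0],[0,0,0],[0,0,0],[0,0,0]], "claw": [0.05,0.05,0.05,0.05,0.05,0.05,0.05]}}

```text
clock: 15.3
eef_pos: [0.5216, 0.1363, 0.0889]
tool_rot: [[0.195, 0.981, 0.001], [0.981, -0.195, 0.0], [0.0, 0.001, -1.0]]
ft_force: [-1.2, -1.5, 8.8]
gripper_width: 0.135
grasp_force: 50.0
```

```bash
cat >> mk.py <<'E'
def avg(tag,n=6):
    gs=[];F=[]
    for i in range(n):
        v=look(tag);gs.append(cv2.cvtColor(v[2]['frame'],cv2.COLOR_RGB2GRAY).astype(float));F.append(v[0]['ft_force'])
    print(v[0]['eef_pos'],np.mean(F,0),np.std(F,0),v[0]['moment'],mark(*v)[2:])
    g=np.mean(gs,0);np.save(tag+'.npy',g)
    for r in range(198,208):
        c=int(round(299.5-(r-194)*.13));print(r,g[r,c-4:c+5].round().astype(int))
E
python3 -c "
from mk import *
avg('w11')"
```

```text
[0.52155676 0.13634059 0.08886393] [-0.90606088 -1.66307445  9.59102423] [0.47883999 0.37234951 0.55454048] [-0.42515545  0.23493821  0.05403076] (array([283.03546099, 218.78014184]), array([-0.00199608, -0.04063924]))
198 [97 23 45 58 64 59 51 41 21]
199 [84 28 51 57 57 54 50 38 14]
200 [75 28 51 50 53 48 42 37 21]
201 [66 29 60 80 95 62 43 33 22]
202 [ 99  46  34  89 155 159 113  47  30]
203 [ 98  40  39 100 174 175 131  50  29]
204 [ 97  40  47  95 146 148 117  48  24]
205 [95 30 42 72 93 98 82 41 21]
206 [83 21 39 54 56 58 47 38 20]
207 [89 31 49 60 64 59 50 36 17]
```

>>> {"name": "move_arm", "arguments": {"twist": [[0,0,-3],[0,0,-6],[0,0,-6],[0,0,-6],[0,0,-6],[0,0,-6],[0,0,-6],[0,0,-6],[0,0,-6],[0,0,-6]], "travel": [[0,0,0.0002],[0,0,0.0004],[0,0,0.0004],[0,0,0.0004],[0,0,0.0004],[0,0,0.0004],[0,0,0.0004],[0,0,0.0004],[0,0,0.0004],[0,0,0.0004]], "claw": [0.05,0.05,0.05,0.05,0.05,0.05,0.05,0.05,0.05,0.05]}}

```text
clock: 16.73
eef_pos: [0.5216, 0.1363, 0.0893]
tool_rot: [[0.297, 0.955, 0.001], [0.955, -0.297, 0.0], [0.0, 0.001, -1.0]]
ft_force: [-0.8, -1.2, 10.4]
gripper_width: 0.134
grasp_force: 50.0
```

>>> {"name": "move_arm", "arguments": {"twist": [[0,0,0],[0,0,0],[0,0,0],[0,0,0],[0,0,0],[0,0,0],[0,0,0]], "travel": [[0,0,0],[0,0,0],[0,0,0],[0,0,0],[0,0,0],[0,0,0],[0,0,0]], "claw": [0.05,0.05,0.05,0.05,0.05,0.05,0.05]}}

```text
clock: 17.32
eef_pos: [0.5216, 0.1363, 0.0893]
tool_rot: [[0.297, 0.955, 0.001], [0.955, -0.297, 0.0], [0.0, 0.001, -1.0]]
ft_force: [-0.5, -1.2, 9.2]
gripper_width: 0.135
grasp_force: 50.0
```

```bash
python3 -c "
from mk import *
avg('w12')
v=pickle.load(open('w12.pkl','rb'));s,im,_=v
print(s['tool_rot'])
g=cv2.cvtColor(im['frame'],cv2.COLOR_RGB2GRAY)
R=np.array([[np.cos(A),-np.sin(A)],[np.sin(A),np.cos(A)]])
for X in([0,-.0443,.058],[0,.1165,.108],[.043,.035,.085]):print(wproj(s,im,np.r_[ST+R@X[:2],X[2]]))
T=bot.get_image('top');gt=T['frame']
for y in(.035,0,-.035):print('top vial',proj(T,np.r_[ST+R@[.043,y],.085]),gt[tuple(np.int32(proj(T,np.r_[ST+R@[.043,y],.085]).round())[::-1])])
"
```

```text
[0.52154034 0.13629642 0.08925672] [-0.50187276 -1.74398953  9.33726128] [0.37891702 0.38111573 0.43907501] [-0.50387848  0.27186399  0.05431478] (array([283.25827815, 219.15231788]), array([-0.00121261, -0.04191571]))
198 [96 24 44 56 60 60 51 41 19]
199 [85 28 50 54 56 55 49 38 18]
200 [75 28 47 46 58 49 42 35 22]
201 [ 65  30  59  96 118  88  39  32  25]
202 [ 99  46  32  91 160 169 126  54  31]
203 [ 97  37  40  97 167 171 126  55  29]
204 [ 97  40  40  81 138 140 105  47  23]
205 [96 31 39 62 91 92 68 40 18]
206 [84 26 40 53 56 55 44 35 20]
207 [88 29 49 59 64 59 50 35 18]
[[ 2.96746483e-01  9.54955926e-01  8.39486563e-04]
 [ 9.54956176e-01 -2.96746769e-01  2.37009690e-04]
 [ 4.75448733e-04  7.31341086e-04 -9.99999620e-01]]
[357.78432545 395.18914454]
[283.15024804 272.89856077]
[391.57536085 331.67139696]
top vial [259.70791719 201.60489995] [50 55 51]
top vial [269.50863861 200.29137623] [24 25 25]
top vial [279.29992022 198.97911767] [221 223 214]
```

```bash
python3 -c "
from cell import bot
print(bot.hand_in())"
```

```text
the job is handed in; nothing more can be done
None
```

I handed the job in with the knob still held down at about 9 N. By my camera readings the ring mark is within about 1 mm of under the dripper tip, and the bubble is within about 1 mm of midway between the lines. The knob took about 2.1 rad of hand turn, more than the 0.5 to 1.4 rad stated, and I didn't find out why.

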